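# Park the tall dressing bottle in its stall

### The job

Clear the cutting area: push the tall bottle across the table by its low round foot, so that it slides upright without tipping, into the open wooden stall until its foot stands fully home against the back wall. Then push the stall's sliding steel bar fully shut across the mouth to keep the bottle in. Keep the fingers off the slender bottle above its foot, do not lift the bottle, and leave the other things on the table where they are.

Things in the scene. Friction and masses are not known exactly. Their poses are not given: they have to be found in the camera images.
- bottle: The bottle to park, about 0.4 kg, the tallest loose thing, 218 mm high, on a round dark steel foot 48 mm in diameter and 28 mm high. Origin: centre of the foot's underside (z = 0 standing); z runs up. Push the foot 5 to 25 mm above the table, with the hand leaning back 30 to 40 degrees from vertical, fingertips leading, so that it clears the part above. It stops where it is left.
- bottle_top: The part of that bottle above the foot, fixed to it: an aluminium cylinder 34 mm in diameter from 28 to 150 mm above the table, then an 18 mm neck and a dark wooden ball 36 mm in diameter centred 200 mm up. Same origin and axes as the bottle. The robot must not push on it.
- dock: The light wood stall, fixed, with no floor. Origin: where the centre of the bottle's foot stands when home (touching the back wall, midway). x points inward from mouth to back wall (slide the bottle along +x); +y is the side where the open bar waits. Back wall: inner face x = +24 mm, 60 mm high. Side walls: inner faces y = +33 and -33 mm, 12 mm thick, 40 mm high, from x = -16 mm to the back.
- dock_mouth (a point): Middle of the stall's mouth, on the table, at x = -48 mm of the stall, same axes. Two posts 34 mm high and 12 mm thick flank it from x = -48 to -15 mm, inner faces at y = +36 and -36 mm; the bar slides through the +y post and across into the -y post. A flat track 10 mm high, 24 mm wide, centred on x = -36 mm, carries the bar out to y = +158 mm.
- gate (a joint): The stall's steel sliding bar: 0 m = fully open (mouth free), 0.076 m = fully shut; grows as the bar moves to the stall's -y. Starts between 0 and 0.010, stays where it is left, takes 1.5 to 3 N to slide. The bar lies 11 to 23 mm above the table, 9 mm thick, centred on x = -36 mm of the stall; shut, it passes 7.5 mm in front of a bottle that is home.
- gate_tab (a point): On the upright steel tab at the bar's outer end, by which it is pushed: a plate 36 mm wide (stall's x), 12 mm thick (stall's y), top 63 mm above the table. This point: plate centre, 45 mm up; in the stall's frame x = -36 mm, y = 137 mm minus the joint value. Behind it (+y) is only the 10 mm high track. Push its +y face towards -y. Axes as the stall's.
- tin: Leave alone: squat aluminium tin, 60 mm in diameter, 68 mm high; stands near the bottle. Origin: centre of its underside.
- weight_a: Leave alone: steel pattern weight, disc 64 mm in diameter, 18 mm high, with a brass knob to 34 mm. Origin: centre of its underside.
- weight_b: Leave alone: a second pattern weight of the same size. Origin: centre of its underside.
- tape_case: Leave alone: round yellow tape-measure case, 58 mm in diameter, 18 mm high. Origin: centre of its underside.
- mallet: Leave alone: mallet about 260 mm long, lying down. Origin near its middle, on the table.
- burnisher: Leave alone: turned wooden edge burnisher, standing, 44 mm in diameter, 115 mm high. Origin: centre of its underside.
- mug: Leave alone: white mug, 76 mm in diameter, 85 mm high. Origin: centre of its underside.
- glue_jar: Leave alone: white jar with black cap, 64 mm in diameter, 75 mm high. Origin: centre of its underside.

How it is judged:
By the outcome, as a careful person would: the job done as asked, in the order asked, and still so for the second after the job is handed in, with the robot touching nothing.
It also fails if it takes over 64 s, if anything falls off the work surface, if the arm or the gripper's body presses on something with over 40 N, if the wrist force passes 120 N, or if a joint passes its speed limit or range.

### The arm

A 6-joint arm with a two-finger parallel gripper is mounted at the origin on the work surface. World frame = base frame: x ahead of the robot, y to its left, z up, the work surface at z = 0. Lengths are in m, angles in rad, forces in N, time in s.
With the tool pointing down it reaches from about 0.3 to 0.875 m from the base axis. Payload 6.4 kg.
Tool frame: the origin (TCP) lies at the very end of the fingers, on their centre line; the grasp point (between the pads) lies 19 mm behind it; z points along the fingers, y is the direction in which the jaws open and shut (so a half turn about z gives the same grasp; the last joint's range is limited). The gripper opens to 85 mm and grips with 20 to 120 N. Pads are 22 mm wide; open, the fingers measure 114 mm over their backs; the gripper's body (76 mm by 85 mm) begins 54 mm behind the grasp point. The pads swing forward as they close: fully open they stand 13 mm farther back than shut.
Start: joints at [-1.404, 0.181, 1.607, -0, 1.354, -0.206], TCP at [0.209, -0.536, 0.231] pointing down, gripper open.
Joint ranges: [-2.99, 2.99], [-0.89, 2.07], [0.3, 2.58], [-1.14, 4.28], [0, 2.63], [-3.12, 3.12]. Speed limits (rad/s): [2.57, 2.57, 3.01, 3.14, 3.14, 3.14].

### API

Orientations are given as a unit quaternion [w, x, y, z].
In Python, from bench import telemetry, imaging, ctrl gives the robot as it stands.
- The arm moves only by the shell command python3 -m pendant 'ROWS' [OPENING]. ROWS is JSON, a list that holds one entry, the list of rows, each a list of 6 numbers: the shift along the tool's x, y, z in units of 200 mm (1.0 is 200 mm), then the turn, a rotation vector about the tool's x, y, z in units of pi rad (1.0 is pi rad). In form: [[[tx, ty, tz, rx, ry, rz], ...]]. A call has 1 to 12 rows; each row shifts and turns the pose as measured when the row begins, along the tool's axes as they then stand; what a row does not reach is not made up. A row lasts 1/8 s, in which the tool goes at most 62.5 mm and 10.7 degrees, less where a joint would pass 70% of its speed; a pose out of reach is approached as far as the arm can. A call with a number of a shift or a turn outside -1 to 1 is refused whole. A call with a gripper value outside its range is refused whole. OPENING is the closure, from 0 (fully open) to 1 (shut), set as the call begins (- or left out, the last holds). The fingers move at their own pace and stop on an object; the grip force is fixed at half the most. Time passes only in rows, so rows that do not move let the fingers close. It gives the time, the measured TCP pose, the force and the opening at its end, in the units of the state.
- telemetry.get_obs(): the state, without advancing time (a new reading comes with each control period).
- imaging.camera(name): name is "scene" or "side" or "wrist"; returns a dict with "pixels" (400x640x3 uint8, blue, green, red), "vfov" (degrees; the focal length in pixels is half the picture's height over the tangent of half this angle, whatever the lens; pixels are square), "cx", "cy" (the principal point, pixels), "R" (3x3) and "t" (3): a world point X has camera coordinates R X + t. Camera axes: x right, y down, z forward; pixel columns grow to the right and rows downward; lengths in m; the calibration is good to about 2 mm. The wrist camera is an equidistant fisheye: a pixel r from the principal point sees the ray r / f radians off the axis. A picture is of the moment at which its call begins. There is no depth.
- ctrl.hand_in(): hands the job in, once; it reports no verdict.
The state is a dict: "time_s": time; "q": joint angles; "dq": joint speeds; "joint_efforts": joint torques, N m; "eef_pos": TCP position; "eef_rot": TCP orientation; "wrist_force": force on the tool from outside, world axes, zero at the start; "torque": the same for the moment, N m; "opening": opening from 0.0 (shut) to 1.0 (fully open).
Only numpy, scipy, OpenCV 4.12 (cv2) and the standard library are available. Lean on these libraries where they do the work, as an engineer would, in place of code of your own. Each camera call takes 0.05 s, during which the arm holds its last target.

## Working session

There is one attempt and no reset: what is moved stays moved. The work goes in short steps, Python scripts to look and compute and a shell command to move; the robot and the scene stay as the last step left them, time stands still between calls to the robot, and variables do not carry over. Pictures are saved under pics/ and viewed, and the job is handed in when it is done.

```bash
ls; mkdir -p pics
python3 - <<'E'
from bench import telemetry, imaging, ctrl
import cv2
print(telemetry.get_obs())
for n in ["scene","side","wrist"]:
    c=imaging.camera(n); cv2.imwrite(f"pics/{n}0.png",c["pixels"])
    print(n,c["vfov"],c["cx"],c["cy"],c["R"],c["t"])
E
```

```text
pics
{'time_s': 0.0, 'q': array([-1.40429421e+00,  1.81574781e-01,  1.60803250e+00,  1.57464171e-05,
        1.35380364e+00, -2.06270095e-01]), 'dq': array([-6.68407374e-04, -9.07095155e-05,  2.15588630e-03, -8.49240165e-04,
        1.69310409e-03, -4.97135000e-04]), 'joint_efforts': array([-3.57922709e-04, -4.44878340e+01, -3.51336980e+01, -3.16491769e-04,
        9.06698930e-03,  4.28257323e-06]), 'eef_pos': array([ 0.20935506, -0.53492321,  0.23035335]), 'eef_rot': array([-9.08801576e-04,  9.82680247e-01,  1.85307060e-01,  2.57615357e-05]), 'wrist_force': array([ 0.013805  , -0.5168263 , -0.33157976]), 'torque': array([ 0.00978864, -0.03676582,  0.00476764]), 'opening': 1.0001656863262303}
scene 48.44891829434656 318.61096079554744 189.9755736408881 [[-0.6102279   0.79221983  0.00310726]
 [ 0.57520689  0.44575823 -0.68588383]
 [-0.54475586 -0.41675814 -0.72770441]] [ 0.27956141 -0.34768453  1.47103218]
side 43.55052524203446 312.71111458160897 193.3865652944721 [[-0.98334216 -0.18126481  0.0134634 ]
 [-0.14524582  0.73908775 -0.65776359]
 [ 0.10927875 -0.64876218 -0.7531041 ]] [0.59325822 0.0407373  1.11419586]
wrist 65.70646984690485 324.48123202736747 200.51670857127272 [[ 0.36354154 -0.93157589 -0.0019771 ]
 [-0.88911234 -0.34760232  0.29774465]
 [-0.27805898 -0.10648468 -0.9546435 ]] [-0.57432483 -0.03863532  0.37998132]
```

View pics/scene0.png

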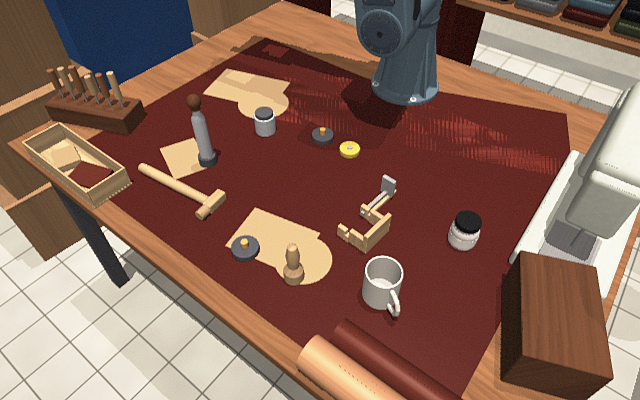

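View pics/side0.png

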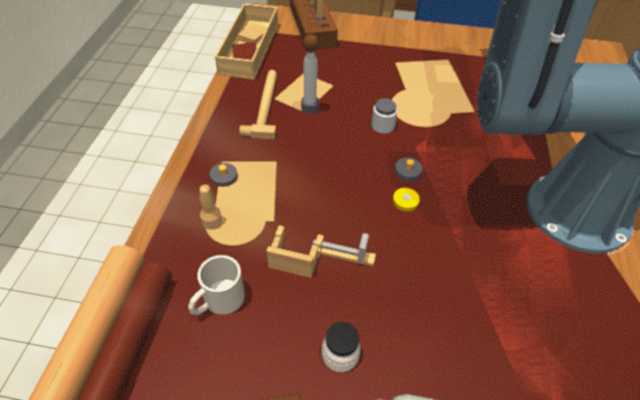

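View pics/wrist0.png

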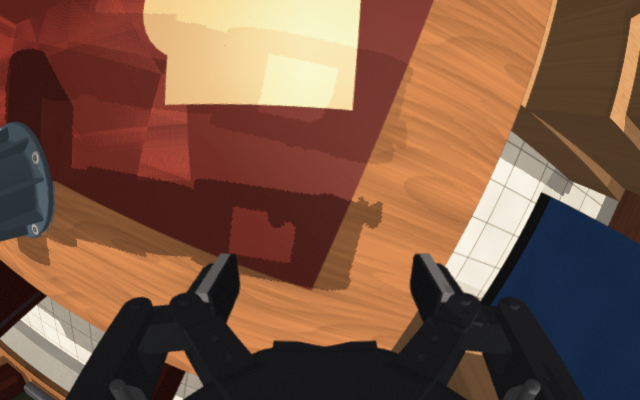

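The scene view shows the bottle's foot near (207,160), the tin at (265,125), the stall at (365,235) and its tab at (388,186). In the side view the bottle's foot is near (310,105) and the stall at (295,255). I'll zoom in to measure these.

Run:
```python
import cv2,numpy as np
s=cv2.imread("pics/scene0.png"); d=cv2.imread("pics/side0.png")
def crop(im,x,y,w,h,k): return cv2.resize(im[y:y+h,x:x+w],None,fx=k,fy=k,interpolation=cv2.INTER_CUBIC)
a=np.hstack([crop(s,330,165,80,100,5),crop(d,260,215,80,100,5)][:1]+[crop(s,170,85,80,100,5)])
b=np.hstack([crop(d,260,220,120,60,6)])
c=np.hstack([crop(d,280,30,80,100,5)])
cv2.imwrite("pics/z1.png",a);cv2.imwrite("pics/z2.png",b);cv2.imwrite("pics/z3.png",c)
```

```text
(no output)
```

View pics/z1.png

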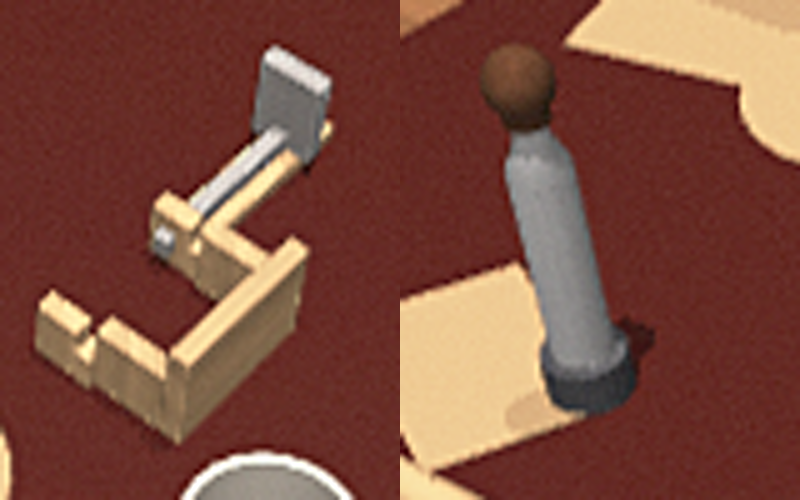

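View pics/z2.png

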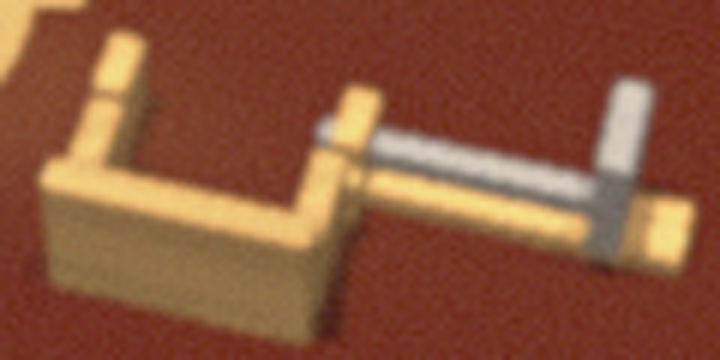

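View pics/z3.png

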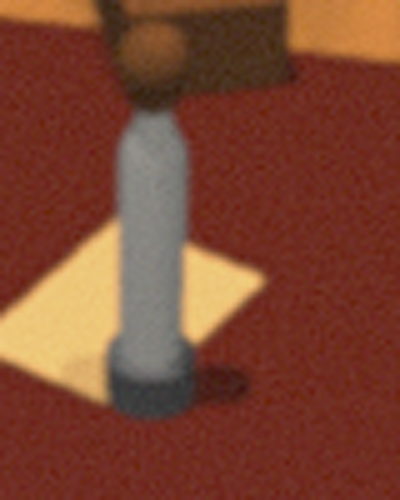

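```bash
cat > h.py <<'E'
import numpy as np, cv2
from scipy.optimize import least_squares
from bench import telemetry, imaging, ctrl
CAM={}
def cam(n):
    c=imaging.camera(n); return c
def save_cal():
    import pickle
    d={}
    for n in ["scene","side"]:
        c=imaging.camera(n); c.pop("pixels"); d[n]=c
    pickle.dump(d,open("cal.pkl","wb"))
def cal():
    import pickle; return pickle.load(open("cal.pkl","rb"))
def proj(c,X,fish=False):
    X=np.atleast_2d(X); P=X@np.array(c["R"]).T+np.array(c["t"]); f=200/np.tan(np.radians(c["vfov"])/2)
    if fish:
        r=np.hypot(P[:,0],P[:,1]); th=np.arctan2(r,P[:,2]); k=f*th/np.maximum(r,1e-9)
        return np.c_[c["cx"]+k*P[:,0],c["cy"]+k*P[:,1]]
    return np.c_[c["cx"]+f*P[:,0]/P[:,2],c["cy"]+f*P[:,1]/P[:,2]]
def D2W(p,X):
    X=np.atleast_2d(X); c,s=np.cos(p[2]),np.sin(p[2])
    return np.c_[p[0]+c*X[:,0]-s*X[:,1],p[1]+s*X[:,0]+c*X[:,1],X[:,2]]
def circ(p,r,z,n=48):
    a=np.linspace(0,2*np.pi,n); return np.c_[p[0]+r*np.cos(a),p[1]+r*np.sin(a),0*a+z]
E
python3 - <<'E'
from h import *
save_cal(); C=cal()
u=lambda l,o,k:(np.array(l,float)+.5)/k-.5+np.array(o)
S=u([(172,350),(290,238),(52,292),(38,312),(152,208),(170,192)],(330,165),5)
SX=np.array([(24,-45,60),(24,45,60),(-48,-36,34),(-48,-48,34),(-48,36,34),(-48,48,34)])/1e3
T=u([(272,45),(262,60),(325,97),(332,85)],(330,165),5)
d=u([(110,33),(145,38),(345,86),(382,95)],(260,220),6)
dX=np.array([(-48,-48,34),(-48,-36,34),(-48,36,34),(-48,48,34)])/1e3
def TX(q): y=137-q*1e3; return np.array([(-54,y+6,63),(-54,y-6,63),(-18,y-6,63),(-18,y+6,63)])/1e3
def res(p,full=False):
    r=[proj(C["scene"],D2W(p,SX))-S,proj(C["scene"],D2W(p,TX(p[3])))-T,proj(C["side"],D2W(p,dX))-d]
    return r if full else np.concatenate(r).ravel()
best=min((least_squares(res,[.5,.1,a,.005],loss="soft_l1") for a in np.arange(0,6.3,.7)),key=lambda s:s.cost)
print(best.x,best.cost);[print(x.round(1)) for x in res(best.x,True)]
p=best.x
# bottle: foot
bS=u([(515,82)],(90,85),5) # crop placed at +400 => offset 170-80
bd=u([(153,53)],(280,30),5)
fS=u([(545-0,385),(633,395)],(90,85),5).mean(0)
def rb(b):
    return np.concatenate([proj(C["scene"],[[b[0],b[1],.2]])-bS,proj(C["side"],[[b[0],b[1],.2]])-bd]).ravel()
b=least_squares(rb,[.5,-.3]); print("bottle by ball",b.x,b.fun)
b=b.x
def poly(im,pts,col,k,o): 
    q=((pts-np.array(o)+.5)*k-.5); cv2.polylines(im,[np.round(q).astype(int)],False,col,1,cv2.LINE_AA)
def box(x0,x1,y0,y1,z0,z1):
    a=[(x0,y0),(x1,y0),(x1,y1),(x0,y1),(x0,y0)]
    return np.array([(x,y,z0) for x,y in a]+[(x,y,z1) for x,y in a])/1e3
for n,o,w,h in [("scene",(150,80),270,180),("side",(260,30),130,260)]:
    k=2.9 if n=="scene" else 2.3
    im=cv2.imread(f"pics/{n}0.png")[o[1]:o[1]+h,o[0]:o[0]+w]; im=cv2.resize(im,None,fx=k,fy=k,interpolation=cv2.INTER_CUBIC)
    for bx in [(24,36,-45,45,0,60),(-16,24,33,45,0,40),(-16,24,-45,-33,0,40),(-48,-15,36,48,0,34),(-48,-15,-48,-36,0,34),(-54,-18,131-p[3]*1e3,143-p[3]*1e3,10,63),(-48,-24,48,158,0,10)]:
        poly(im,proj(C[n],D2W(p,box(*bx))),(0,255,0),k,o)
    for r,z in [(.024,0),(.024,.028),(.017,.15),(.018,.2)]: poly(im,proj(C[n],circ(b,r,z)),(255,255,0),k,o)
    cv2.imwrite(f"pics/ov_{n}.png",im)
E
```

```text
[0.59670338 0.24407362 1.48824401 0.00525705] 4.877059172406964
[[-1.1  1. ]
 [-0.   0.1]
 [-0.   0.3]
 [-0.6 -0.7]
 [-0.4 -0.2]
 [-0.9  0.2]]
[[ 0.4  0.4]
 [-0.5 -0.1]
 [-1.1 -0.3]
 [ 0.4 -0.5]]
[[0.4 1. ]
 [0.1 1.4]
 [0.5 1. ]
 [0.1 0.8]]
bottle by ball [ 0.65385993 -0.23527034] [-1.09672216  0.00616176  0.66854702  1.56613636]
```

View pics/ov_scene.png

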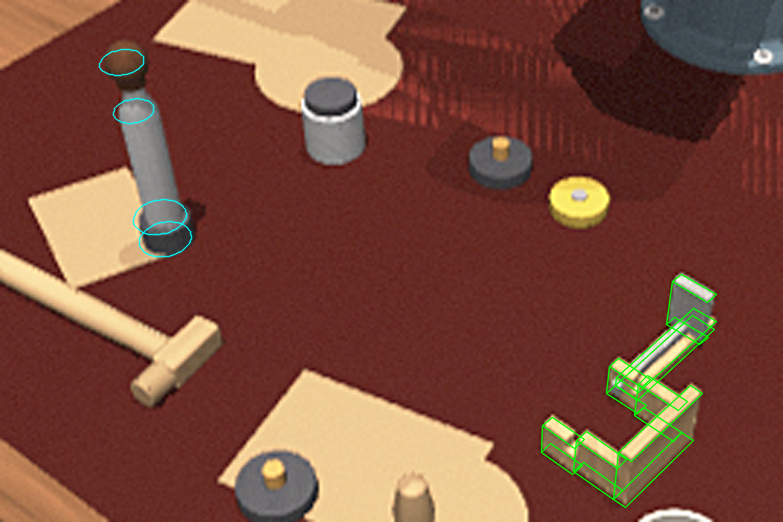

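View pics/ov_side.png

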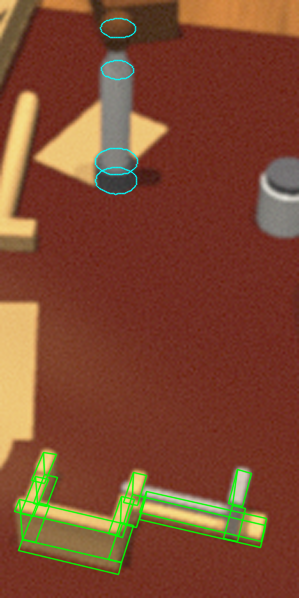

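```bash
cat >> h.py <<'E'
def back(c,uv,z):
    f=200/np.tan(np.radians(c["vfov"])/2); d=np.array([(uv[0]-c["cx"])/f,(uv[1]-c["cy"])/f,1])
    R=np.array(c["R"]); o=-R.T@np.array(c["t"]); d=R.T@d; return o+d*(z-o[2])/d[2]
def Rq(q):
    from scipy.spatial.transform import Rotation as Ro
    return Ro.from_quat([q[1],q[2],q[3],q[0]]).as_matrix()
DOCK=np.array([0.5967,0.2441,1.488,0.0053])
E
python3 - <<'E'
from h import *
C=cal()
for n,s,d,z in [("tin top",(264,113),(385,104),.068),("wa knob",(322.5,129),(409.5,163),.034),("tape",(349,149),(406,199),.018),("wb knob",(244.5,242.5),(223,173),.034),("burn top",(293,247),(206,189),.115),("mallet head",(210,205),(258,132),.02),("mallet tip",(142,168),(271,73),.02),("toolrack corner",(139,122),(336,42),.04),("tray corner r",(130,190),(270,20),.03)]:
    print(n,back(C["scene"],s,z).round(3),back(C["side"],d,z).round(3))
# bottle foot centre at top rim approx / bottom
print("foot", back(C["scene"],(207.8,162),.005).round(4))
w=imaging.camera("wrist"); o=telemetry.get_obs(); R=Rq(o["eef_rot"])
cp=-np.array(w["R"]).T@w["t"]; print("cam in tool",R.T@(cp-o["eef_pos"])); print("cam axis in tool",R.T@np.array(w["R"])[2]); print(R.round(3))
E
```

```text
tin top [ 0.459 -0.194  0.068] [ 0.459 -0.205  0.068]
wa knob [ 0.381 -0.046  0.034] [ 0.384 -0.045  0.034]
tape [0.389 0.052 0.018] [0.384 0.053 0.018]
wb knob [0.803 0.058 0.034] [0.797 0.069 0.034]
burn top [0.789 0.191 0.115] [0.785 0.19  0.115]
mallet head [ 0.766 -0.096  0.02 ] [ 0.759 -0.094  0.02 ]
mallet tip [ 0.786 -0.333  0.02 ] [ 0.785 -0.34   0.02 ]
toolrack corner [ 0.682 -0.474  0.04 ] [ 0.626 -0.501  0.04 ]
tray corner r [ 0.858 -0.281  0.03 ] [ 0.85  -0.598  0.03 ]
foot [ 0.655  -0.2277  0.005 ]
cam in tool [ 0.0757831   0.00035524 -0.1425026 ]
cam axis in tool [-2.98011001e-01 -8.11895589e-04  9.54562090e-01]
[[ 0.931  0.364 -0.   ]
 [ 0.364 -0.931  0.001]
 [ 0.    -0.001 -1.   ]]
```

```bash
cat >> h.py <<'E'
from scipy.spatial.transform import Rotation as Ro, Slerp
def Rtool(head,lean):
    f=np.array([np.cos(head),np.sin(head),0]); u=np.array([0,0,1.])
    x=f*np.cos(lean)+u*np.sin(lean); z=f*np.sin(lean)-u*np.cos(lean)
    return np.c_[x,np.cross(z,x),z]
def plan(p1,R1,n,dec=3):
    o=telemetry.get_obs(); p0=np.array(o["eef_pos"]); R0=Rq(o["eef_rot"])
    K=Slerp([0,1],Ro.from_matrix([R0,R1])); p=p0;R=R0; rows=[]
    for i in range(1,n+1):
        Ri=K(i/n).as_matrix(); pi=p0+(np.array(p1)-p0)*i/n
        t=R.T@(pi-p)/.2; r=Ro.from_matrix(R.T@Ri).as_rotvec()/np.pi
        rows.append([round(float(v),dec) for v in np.r_[t,r]]); 
        p=p+R@(np.array(rows[-1][:3])*.2); R=R@Ro.from_rotvec(np.array(rows[-1][3:])*np.pi).as_matrix()
    for r in rows: print(r)
    print("total turn deg",np.degrees(Ro.from_matrix(R0.T@R1).magnitude()),"end",p.round(4))
def stat():
    o=telemetry.get_obs(); R=Rq(o["eef_rot"]); z=R[:,2]
    print("t",round(o["time_s"],2),"p",np.array(o["eef_pos"]).round(4),"q",np.array(o["q"]).round(2),"F",np.array(o["wrist_force"]).round(1),"op",round(o["opening"],3),"head",np.degrees(np.arctan2(R[1,0],R[0,0])).round(1),"lean",np.degrees(np.arccos(-z[2])).round(1),"ytool",R[:,1].round(3))
E
python3 - <<'E'
from h import *
plan([.66,-.38,.23],Rtool(np.radians(99.9),np.radians(37)),12)
E
```

```text
[0.198, 0.008, 0.0, 0.012, 0.014, -0.035]
[0.197, 0.03, 0.009, 0.011, 0.015, -0.035]
[0.191, 0.052, 0.016, 0.012, 0.014, -0.035]
[0.183, 0.073, 0.022, 0.012, 0.014, -0.035]
[0.173, 0.093, 0.027, 0.012, 0.015, -0.035]
[0.16, 0.113, 0.03, 0.011, 0.014, -0.035]
[0.146, 0.132, 0.033, 0.012, 0.014, -0.035]
[0.129, 0.147, 0.034, 0.012, 0.014, -0.035]
[0.11, 0.162, 0.034, 0.011, 0.015, -0.035]
[0.09, 0.174, 0.032, 0.012, 0.014, -0.035]
[0.069, 0.183, 0.029, 0.012, 0.014, -0.035]
[0.048, 0.192, 0.025, 0.011, 0.015, -0.035]
total turn deg 85.51473841776456 end [ 0.66   -0.3799  0.23  ]
```

```bash
python3 -m pendant '[[[0.2,0.01,0,0.012,0.014,-0.035],[0.2,0.03,0.01,0.012,0.014,-0.035],[0.19,0.05,0.016,0.012,0.014,-0.035],[0.18,0.07,0.02,0.012,0.014,-0.035],[0.17,0.09,0.03,0.012,0.014,-0.035],[0.16,0.11,0.03,0.012,0.014,-0.035]]]' 0.74; python3 -c "
from h import *
stat(); plan([.66,-.38,.23],Rtool(np.radians(99.9),np.radians(37)),8)"
```

```text
time_s: 1.05
eef_pos: [0.4364, -0.4542, 0.2305]
eef_rot: [-0.136, 0.851, 0.496, 0.109]
wrist_force: [0.2, 0.5, 1.1]
opening: 0.26
t 1.05 p [ 0.4364 -0.4542  0.2305] q [-1.1   0.47  1.27  0.2   1.68 -0.59] F [0.2 0.5 1.1] op 0.26 head 59.2 lean 20.1 ytool [ 0.873 -0.471 -0.123]
[0.105, 0.1, 0.023, 0.008, 0.01, -0.026]
[0.096, 0.109, 0.024, 0.009, 0.011, -0.025]
[0.087, 0.117, 0.024, 0.008, 0.01, -0.026]
[0.076, 0.124, 0.023, 0.008, 0.011, -0.026]
[0.064, 0.131, 0.022, 0.008, 0.01, -0.026]
[0.053, 0.136, 0.021, 0.009, 0.011, -0.025]
[0.042, 0.14, 0.019, 0.008, 0.01, -0.026]
[0.029, 0.143, 0.016, 0.008, 0.011, -0.026]
total turn deg 41.75112686438612 end [ 0.66 -0.38  0.23]
```

```bash
python3 -m pendant '[[[0.105,0.1,0.023,0.008,0.01,-0.026],[0.096,0.109,0.024,0.009,0.011,-0.026],[0.087,0.117,0.024,0.008,0.01,-0.026],[0.076,0.124,0.023,0.008,0.011,-0.026],[0.064,0.131,0.022,0.008,0.01,-0.026],[0.053,0.136,0.021,0.009,0.011,-0.026],[0.042,0.14,0.019,0.008,0.01,-0.026],[0.029,0.143,0.016,0.008,0.011,-0.026],[0,0,0,0,0,0]]]'; python3 -c "
from h import *
stat()
w=cam('wrist'); cv2.imwrite('pics/w1.png',w['pixels'])
b=[.654,-.232]
im=w['pixels'].copy()
for r,z in [(.024,0),(.024,.028),(.018,.2)]: cv2.polylines(im,[np.round(proj(w,circ(b,r,z),True)).astype(int)],False,(255,255,0),1)
cv2.imwrite('pics/w1o.png',im)
plan([.66,-.38,.10],Rtool(np.radians(99.9),np.radians(37)),4)"
```

```text
time_s: 2.17
eef_pos: [0.6675, -0.3723, 0.2248]
eef_rot: [-0.248, 0.597, 0.734, 0.207]
wrist_force: [0.6, 1.1, -1.1]
opening: 0.262
t 2.17 p [ 0.6675 -0.3723  0.2248] q [-0.81  1.04  0.49  0.41  2.16 -0.88] F [ 0.6  1.1 -1.1] op 0.262 head 102.0 lean 37.8 ytool [0.979 0.202 0.008]
[-0.101, -0.011, 0.121, -0.001, -0.001, 0.002]
[-0.101, -0.011, 0.12, -0.001, -0.001, 0.002]
[-0.101, -0.01, 0.122, -0.001, -0.001, 0.003]
[-0.101, -0.01, 0.121, -0.0, -0.001, 0.002]
total turn deg 1.8172200135858403 end [ 0.6599 -0.3801  0.1   ]
```

View pics/w1o.png

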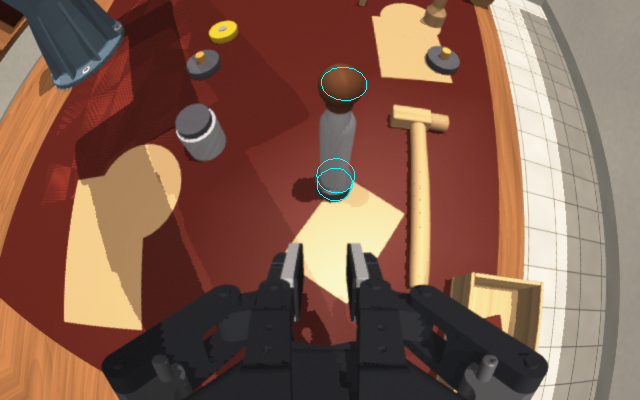

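```bash
python3 -c "
from h import *
im=cv2.imread('pics/w1.png')[150:220,285:385]; cv2.imwrite('pics/w1z.png',cv2.resize(im,None,fx=6,fy=6,interpolation=cv2.INTER_CUBIC))
plan([.665,-.325,.09],Rtool(np.radians(99.9),np.radians(37)),4)"
```

```text
[-0.057, 0.009, 0.171, -0.001, -0.001, 0.002]
[-0.056, 0.009, 0.171, -0.001, -0.001, 0.002]
[-0.056, 0.008, 0.172, -0.001, -0.001, 0.003]
[-0.055, 0.009, 0.171, -0.0, -0.001, 0.002]
total turn deg 1.8172200135858403 end [ 0.6651 -0.3251  0.09  ]
```

View pics/w1z.png

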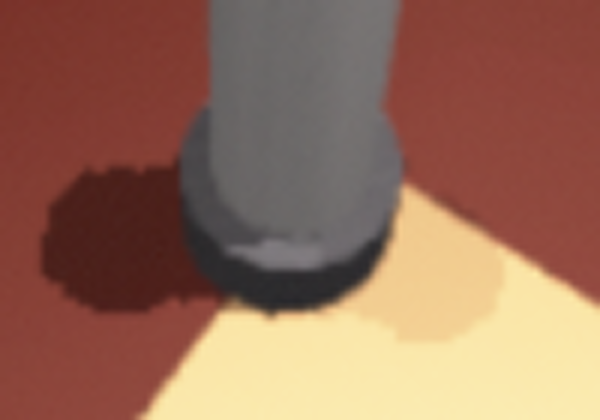

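```bash
python3 -m pendant '[[[-0.057,0.009,0.17,-0.001,-0.001,0.002],[-0.057,0.009,0.17,-0.001,-0.001,0.002],[-0.056,0.009,0.17,-0.001,-0.001,0.002],[-0.056,0.009,0.17,0,0,0.002],[0,0,0,0,0,0]]]'; python3 -c "
from h import *
stat()
w=cam('wrist'); 
b=[.653,-.235]
im=w['pixels'].copy()
for r,z in [(.024,0),(.024,.028),(.018,.2)]: cv2.polylines(im,[np.round(proj(w,circ(b,r,z),True)).astype(int)],False,(255,255,0),1)
cv2.imwrite('pics/w2o.png',im)
h=np.radians(99.9);f=np.array([np.cos(h),np.sin(h),0])
plan(np.r_[b,.010]-.055*f,Rtool(h,np.radians(37)),4)"
```

```text
time_s: 2.85
eef_pos: [0.6614, -0.3311, 0.0927]
eef_rot: [-0.239, 0.614, 0.724, 0.203]
wrist_force: [-0.7, 0.0, -0.6]
opening: 0.264
t 2.85 p [ 0.6614 -0.3311  0.0927] q [-0.78  1.02  0.77  0.38  1.87 -0.93] F [-0.7  0.  -0.6] op 0.264 head 99.4 lean 36.6 ytool [0.987 0.163 0.   ]
[-0.02, 0.009, 0.118, 0.001, 0.001, -0.0]
[-0.021, 0.009, 0.117, 0.0, 0.001, -0.001]
[-0.02, 0.009, 0.118, 0.001, 0.001, -0.0]
[-0.022, 0.009, 0.117, 0.001, 0.0, -0.001]
total turn deg 0.8304331120710531 end [ 0.6625 -0.2892  0.0099]
```

View pics/w2o.png

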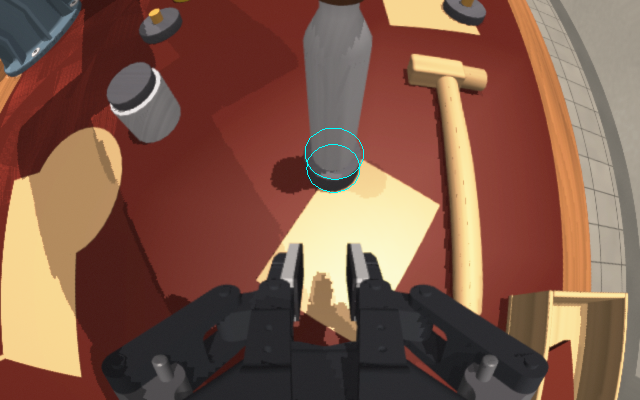

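```bash
python3 -m pendant '[[[-0.02,0.009,0.115,0.001,0.001,0],[-0.02,0.009,0.115,0.001,0.001,0],[-0.02,0.009,0.115,0.001,0.001,0],[-0.02,0.009,0.1,0,0,0],[0,0,0,0,0,0]]]'; python3 -c "
from h import *
stat()
w=cam('wrist'); 
b=[.653,-.235]
im=w['pixels'].copy()
cv2.imwrite('pics/w3.png',im)
s=cam('side')['pixels'][70:150,270:370]; t=cam('scene')['pixels'][100:180,170:270]
cv2.imwrite('pics/s3.png',np.hstack([cv2.resize(s,None,fx=4,fy=4),cv2.resize(t,None,fx=4,fy=4)]))
h=np.radians(99.9);f=np.array([np.cos(h),np.sin(h),0])
o=telemetry.get_obs(); d=np.r_[b,0]-o['eef_pos']; print('fwd',d@f,'lat',d@[-f[1],f[0],0])"
```

```text
time_s: 3.52
eef_pos: [0.6638, -0.2916, 0.0126]
eef_rot: [-0.241, 0.613, 0.725, 0.202]
wrist_force: [-0.6, 0.1, 0.1]
opening: 0.26
t 3.52 p [ 0.6638 -0.2916  0.0126] q [-0.74  1.06  0.86  0.38  1.74 -0.95] F [-0.6  0.1  0.1] op 0.26 head 99.6 lean 36.7 ytool [ 0.986  0.167 -0.002]
fwd 0.06038282671025531 lat 0.0018490449665772059
```

View pics/w3.png

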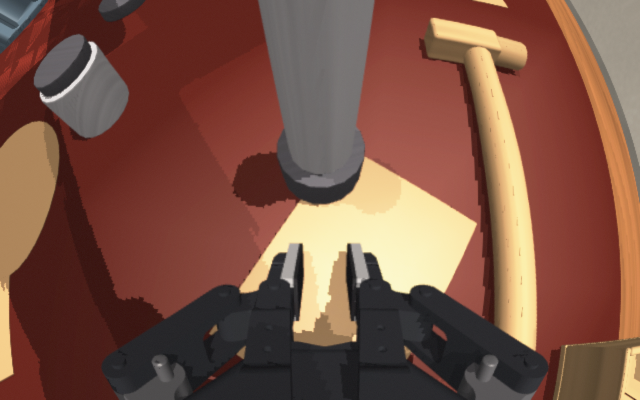

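View pics/s3.png

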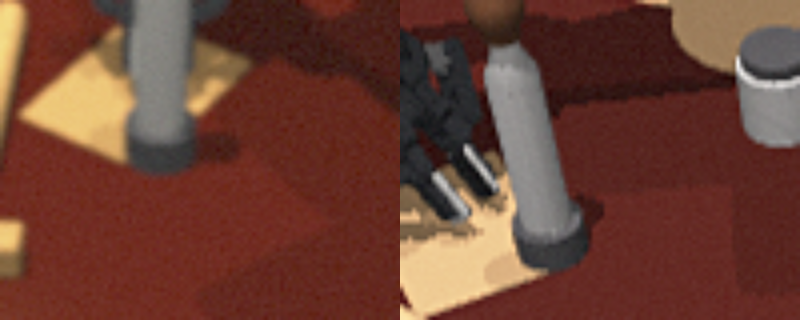

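```bash
python3 -m pendant '[[[0.036,-0.005,0.034,0,0,0],[0.036,-0.004,0.034,0,0,0],[0.018,0,0.018,0,0,0],[0.016,0,0.012,0,0,0],[0.016,0,0.012,0,0,0]]]'
cat >> h.py <<'E'
def rel(b,hd):
    h=np.radians(hd);f=np.array([np.cos(h),np.sin(h),0])
    o=telemetry.get_obs(); d=np.r_[b,0]-o['eef_pos']; print('fwd',(d@f).round(4),'lat',(d@[-f[1],f[0],0]).round(4))
E
python3 -c "
from h import *
stat(); rel([.653,-.235],99.9)
cv2.imwrite('pics/w4.png',cam('wrist')['pixels'])
"
```

```text
time_s: 4.3
eef_pos: [0.6588, -0.2621, 0.0154]
eef_rot: [-0.235, 0.613, 0.726, 0.202]
wrist_force: [0.7, -2.3, 0.4]
opening: 0.261
t 4.3 p [ 0.6588 -0.2621  0.0154] q [-0.72  1.01  0.96  0.39  1.68 -0.94] F [ 0.7 -2.3  0.4] op 0.261 head 99.7 lean 36.2 ytool [0.986 0.165 0.005]
fwd 0.0277 lat 0.001
```

View pics/w4.png

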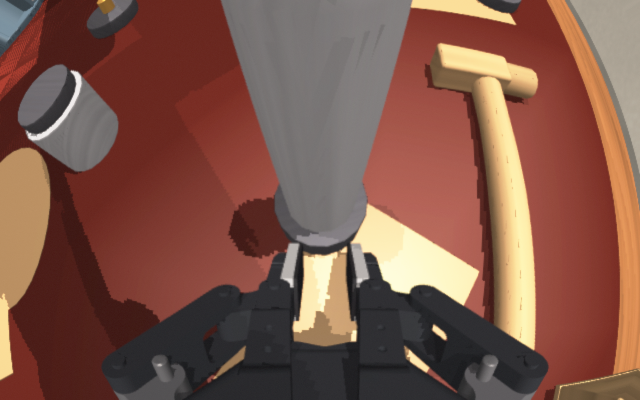

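```bash
python3 -m pendant '[[[-0.038,0,0.009,0,0,0],[0,0,0,0,0,0]]]';python3 -c "
from h import *
stat(); rel([.653,-.235],99.9)"
```

```text
time_s: 4.6
eef_pos: [0.6596, -0.2671, 0.009]
eef_rot: [-0.236, 0.613, 0.726, 0.202]
wrist_force: [-0.1, 0.5, 0.4]
opening: 0.259
t 4.6 p [ 0.6596 -0.2671  0.009 ] q [-0.72  1.02  0.94  0.39  1.68 -0.95] F [-0.1  0.5  0.4] op 0.259 head 99.7 lean 36.2 ytool [0.986 0.166 0.005]
fwd 0.0328 lat 0.0009
```

```bash
python3 -m pendant '[[[0.02,0,0.016,0,0.002,0],[0.035,0,0.028,0,0.002,0],[0.035,0,0.028,0,0,0],[0.035,0,0.028,0,0,0]]]';python3 -c "
from h import *
stat(); rel([.653,-.235],99.9)"
```

```text
time_s: 5.1
eef_pos: [0.6545, -0.236, 0.0082]
eef_rot: [-0.239, 0.613, 0.724, 0.206]
wrist_force: [-0.0, -3.0, 1.8]
opening: 0.259
t 5.1 p [ 0.6545 -0.236   0.0082] q [-0.7   0.98  1.02  0.4   1.65 -0.94] F [-0.  -3.   1.8] op 0.259 head 99.7 lean 36.8 ytool [0.987 0.164 0.006]
fwd 0.0012 lat 0.0013
```

```bash
python3 -m pendant '[[[0.04,0,0.03,0,0,0],[0.04,0,0.03,0,0,0],[0.04,0,0.03,0,0,0],[0.04,0,0.03,0,0,0],[0.04,0,0.03,0,0,0],[0.04,0,0.03,0,0,0],[0.04,0,0.03,0,0,0]]]';python3 -c "
from h import *
stat(); rel([.5884,.1444],99.9)
cv2.imwrite('pics/w5.png',cam('wrist')['pixels'])"
```

```text
time_s: 5.98
eef_pos: [0.6422, -0.1613, 0.0083]
eef_rot: [-0.239, 0.613, 0.725, 0.206]
wrist_force: [0.5, -3.2, 0.5]
opening: 0.258
t 5.97 p [ 0.6422 -0.1613  0.0083] q [-0.64  0.89  1.19  0.43  1.55 -0.92] F [ 0.5 -3.2  0.5] op 0.258 head 99.7 lean 36.8 ytool [0.986 0.164 0.006]
fwd 0.3104 lat 0.0004
```

View pics/w5.png

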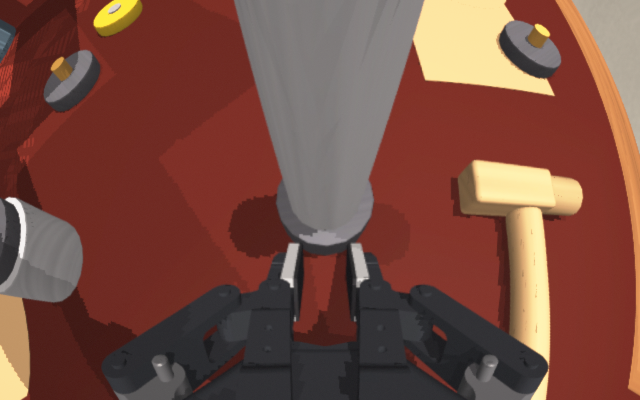

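```bash
python3 -m pendant '[[[0.041,0,0.029,0,0,0],[0.041,0,0.03,0,0,0],[0.04,0,0.03,0,0,0],[0.04,0,0.03,0,0,0],[0.04,0,0.03,0,0,0],[0.04,0,0.03,0,0,0],[0.04,0,0.03,0,0,0],[0.04,0,0.03,0,0,0],[0.04,0,0.03,0,0,0],[0.04,0,0.03,0,0,0],[0.04,0,0.03,0,0,0]]]';python3 -c "
from h import *
stat(); rel([.5884,.1444],99.9)
cv2.imwrite('pics/w6.png',cam('wrist')['pixels']);cv2.imwrite('pics/s6.png',cam('scene')['pixels'])"
```

```text
time_s: 7.4
eef_pos: [0.6222, -0.0436, 0.0083]
eef_rot: [-0.24, 0.612, 0.725, 0.206]
wrist_force: [0.8, -2.1, -0.6]
opening: 0.26
t 7.4 p [ 0.6222 -0.0436  0.0083] q [-0.51  0.78  1.4   0.49  1.42 -0.87] F [ 0.8 -2.1 -0.6] op 0.26 head 99.7 lean 36.9 ytool [0.986 0.165 0.005]
fwd 0.191 lat 0.001
```

View pics/w6.png

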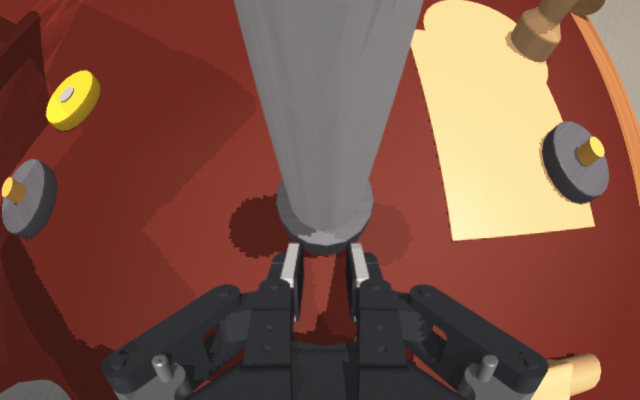

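View pics/s6.png

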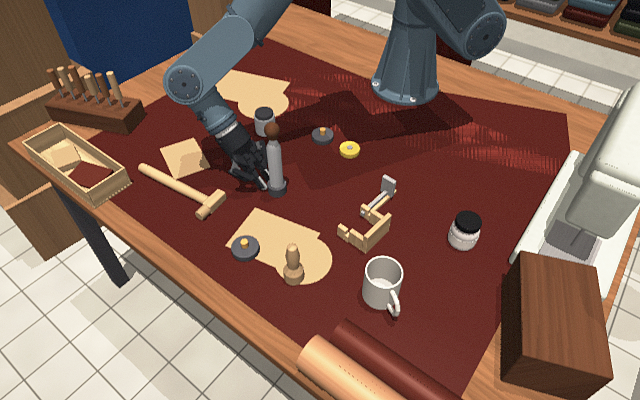

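```bash
python3 -m pendant '[[[0.041,0,0.029,0,0,0],[0.041,0,0.03,0,0,0],[0.04,0,0.03,0,0,0],[0.04,0,0.03,0,0,0],[0.04,0,0.03,0,0,0],[0.04,0,0.03,0,0,0],[0.04,0,0.03,0,0,0],[0.04,0,0.03,0,0,0],[0.04,0,0.03,0,0,0],[0.04,0,0.03,0,0,0]]]';python3 -c "
from h import *
stat(); rel([.5884,.1444],99.9)"
```

```text
time_s: 8.75
eef_pos: [0.6042, 0.0622, 0.0087]
eef_rot: [-0.24, 0.612, 0.725, 0.206]
wrist_force: [0.3, -2.3, -0.5]
opening: 0.258
t 8.75 p [0.6042 0.0622 0.0087] q [-0.38  0.7   1.53  0.56  1.32 -0.81] F [ 0.3 -2.3 -0.5] op 0.258 head 99.7 lean 36.9 ytool [0.986 0.166 0.005]
fwd 0.0837 lat 0.0014
```

```bash
python3 -m pendant '[[[0.041,-0.003,0.03,-0.004,0,0.006],[0.04,-0.004,0.03,-0.005,0,0.0065],[0.04,-0.004,0.03,-0.005,0,0.0065],[0.04,-0.004,0.03,-0.005,0,0.0065],[0.04,-0.004,0.03,-0.005,0,0.0065]]]';cat >> h.py <<'E'
def dockrel():
    o=telemetry.get_obs(); R=Rq(o["eef_rot"]); h=np.arctan2(R[1,0],R[0,0])
    f=np.array([np.cos(h),np.sin(h)]); c,s=np.cos(DOCK[2]),np.sin(DOCK[2]); A=np.array([[c,s],[-s,c]])
    p=np.array(o["eef_pos"][:2]); print("TCP in dock mm",(A@(p-DOCK[:2])*1e3).round(1),"foot est",(A@(p+.0285*f-DOCK[:2])*1e3).round(1),"head err deg",np.degrees(h-DOCK[2]).round(1))
E
python3 -c "
from h import *
stat(); dockrel()"
```

```text
time_s: 9.38
eef_pos: [0.5937, 0.1151, 0.0088]
eef_rot: [-0.226, 0.659, 0.682, 0.222]
wrist_force: [0.8, -2.1, -0.8]
opening: 0.257
t 9.38 p [0.5937 0.1151 0.0088] q [-0.32  0.64  1.65  0.65  1.19 -0.71] F [ 0.8 -2.1 -0.8] op 0.257 head 92.0 lean 36.9 ytool [0.999 0.032 0.004]
TCP in dock mm [-128.8   -7.7] foot est [-100.5   -4.4] head err deg 6.8
```

```bash
python3 -c "
from h import *
w=cam('wrist'); im=w['pixels'].copy(); cv2.imwrite('pics/w7.png',im)
def box(x0,x1,y0,y1,z0,z1):
    a=[(x0,y0),(x1,y0),(x1,y1),(x0,y1),(x0,y0)]
    return np.array([(x,y,z0) for x,y in a]+[(x,y,z1) for x,y in a])/1e3
for bx in [(24,36,-45,45,0,60),(-16,24,33,45,0,40),(-16,24,-45,-33,0,40),(-48,-15,36,48,0,34),(-48,-15,-48,-36,0,34),(-54,-18,131-5.3,143-5.3,10,63),(-48,-24,48,158,0,10)]:
    cv2.polylines(im,[np.round(proj(w,D2W(DOCK,box(*bx)),True)).astype(int)],False,(0,255,0),1,cv2.LINE_AA)
f=D2W(DOCK,[[-.1005,-.0044,0]])[0]
for r,z in [(.024,0),(.024,.028)]: cv2.polylines(im,[np.round(proj(w,circ(f,r,z),True)).astype(int)],False,(255,255,0),1)
cv2.imwrite('pics/w7o.png',im)"
```

```text
(no output)
```

View pics/w7o.png

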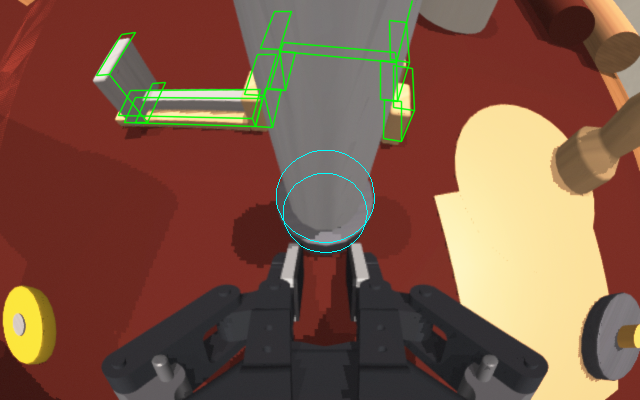

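View pics/w7.png

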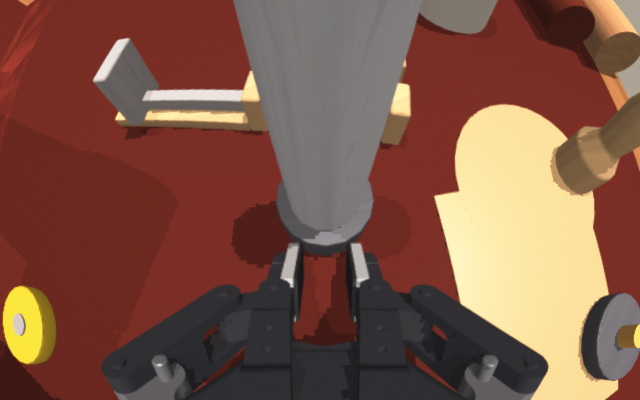

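```bash
python3 -m pendant '[[[0.04,-0.005,0.03,-0.0046,0,0.006],[0.04,-0.005,0.03,-0.0046,0,0.006],[0.04,-0.005,0.03,-0.0046,0,0.006],[0.04,-0.005,0.03,-0.0046,0,0.006]]]'
python3 -c "
from h import *
stat(); dockrel()
cv2.imwrite('pics/w8.png',cam('wrist')['pixels'])"
```

```text
time_s: 9.93
eef_pos: [0.5892, 0.1587, 0.0089]
eef_rot: [-0.215, 0.693, 0.647, 0.234]
wrist_force: [0.2, -1.6, -0.3]
opening: 0.259
t 9.93 p [0.5892 0.1587 0.0089] q [-0.26  0.59  1.73  0.73  1.09 -0.63] F [ 0.2 -1.6 -0.3] op 0.259 head 86.2 lean 37.0 ytool [ 0.998 -0.07   0.004]
TCP in dock mm [-85.7   0.4] foot est [-57.2   0.8] head err deg 0.9
```

View pics/w8.png

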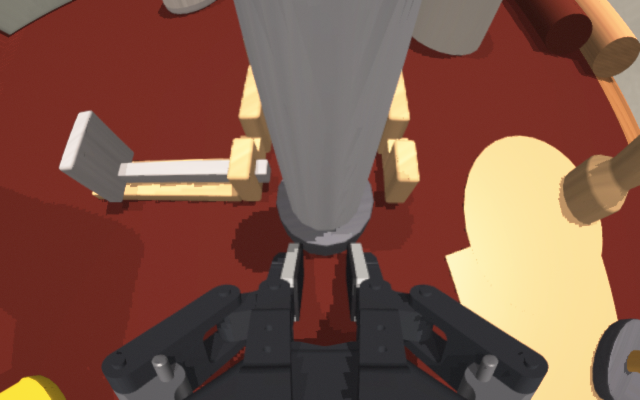

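```bash
python3 -m pendant '[[[0.03,0,0.022,-0.003,0,0.004],[0.04,0,0.03,0,0,0],[0.04,0,0.03,0,0,0],[0.02,0,0.015,0,0,0]]]' 0.8
python3 -c "
from h import *
stat(); dockrel()
cv2.imwrite('pics/w9.png',cam('wrist')['pixels'])"
```

```text
time_s: 10.48
eef_pos: [0.5914, 0.1947, 0.0092]
eef_rot: [-0.214, 0.698, 0.641, 0.235]
wrist_force: [-0.3, -2.6, -0.9]
opening: 0.2
t 10.47 p [0.5914 0.1947 0.0092] q [-0.2   0.59  1.73  0.76  1.05 -0.59] F [-0.3 -2.6 -0.9] op 0.2 head 85.2 lean 37.1 ytool [ 0.996 -0.086  0.003]
TCP in dock mm [-49.7   1.2] foot est [-21.2   1.2] head err deg -0.1
```

View pics/w9.png

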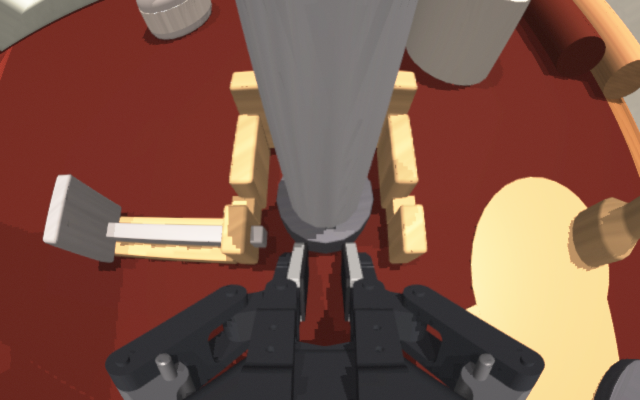

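```bash
python3 -m pendant '[[[0.03,0.001,0.022,0,0,0],[0.03,0.001,0.022,0,0,0],[0.012,0,0.009,0,0,0]]]'
python3 -c "
from h import *
stat(); dockrel()"; python3 -m pendant '[[[0.012,0,0.009,0,0,0]]]'; python3 -c "
from h import *
stat(); dockrel()
cv2.imwrite('pics/w10.png',cam('wrist')['pixels'])"
```

```text
time_s: 10.9
eef_pos: [0.5935, 0.2134, 0.0091]
eef_rot: [-0.213, 0.698, 0.641, 0.235]
wrist_force: [-2.7, -11.6, 2.6]
opening: 0.2
t 10.9 p [0.5935 0.2134 0.0091] q [-0.17  0.59  1.72  0.77  1.04 -0.56] F [ -2.7 -11.6   2.6] op 0.2 head 85.2 lean 37.0 ytool [ 0.996 -0.086  0.004]
TCP in dock mm [-30.9   0.6] foot est [-2.4  0.6] head err deg -0.1
time_s: 11.02
eef_pos: [0.5942, 0.214, 0.0088]
eef_rot: [-0.212, 0.699, 0.642, 0.234]
wrist_force: [-7.3, -25.9, 9.3]
opening: 0.199
t 11.03 p [0.5942 0.214  0.0088] q [-0.16  0.59  1.72  0.77  1.03 -0.56] F [ -7.3 -25.9   9.3] op 0.199 head 85.3 lean 36.8 ytool [ 0.996 -0.086  0.005]
TCP in dock mm [-30.2   0. ] foot est [-1.7  0. ] head err deg 0.0
```

View pics/w10.png

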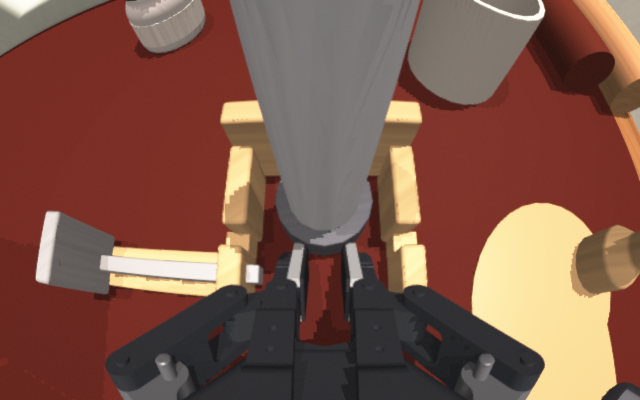

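```bash
python3 -m pendant '[[[-0.02,0,-0.015,0,0,0],[-0.04,0,-0.03,0,0,0],[-0.05,0,-0.04,0,0,0],[-0.06,0,-0.045,0,0,0],[-0.06,0,-0.045,0,0,0],[-0.04,0,-0.03,0,0,0],[0,0,0,0,0,0]]]'; python3 -c "
from h import *
stat(); dockrel()
w=cam('wrist'); im=w['pixels'].copy()
C={'scene':cam('scene'),'side':cam('side')}
cv2.imwrite('pics/w11.png',im)
a=C['scene']['pixels'][150:260,320:420]; b=C['side']['pixels'][180:290,240:390]
for p in [(.0,0,0)]:
  pass
k=3
cv2.imwrite('pics/s11.png',np.hstack([cv2.resize(a,None,fx=k,fy=k,interpolation=cv2.INTER_CUBIC),cv2.resize(b,None,fx=k,fy=k,interpolation=cv2.INTER_CUBIC)]))"
```

```text
time_s: 11.95
eef_pos: [0.5885, 0.1416, 0.01]
eef_rot: [-0.212, 0.699, 0.641, 0.235]
wrist_force: [1.2, -0.1, 0.3]
opening: 0.198
t 11.95 p [0.5885 0.1416 0.01  ] q [-0.29  0.59  1.74  0.72  1.09 -0.64] F [ 1.2 -0.1  0.3] op 0.198 head 85.2 lean 36.9 ytool [ 0.996 -0.088  0.005]
TCP in dock mm [-102.9   -0.3] foot est [-74.4  -0.3] head err deg -0.1
```

View pics/w11.png

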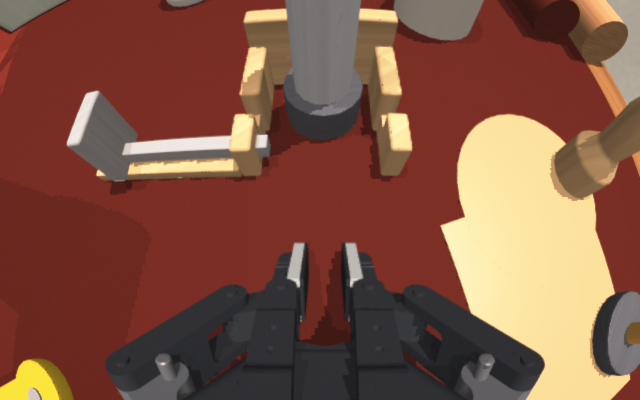

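View pics/s11.png

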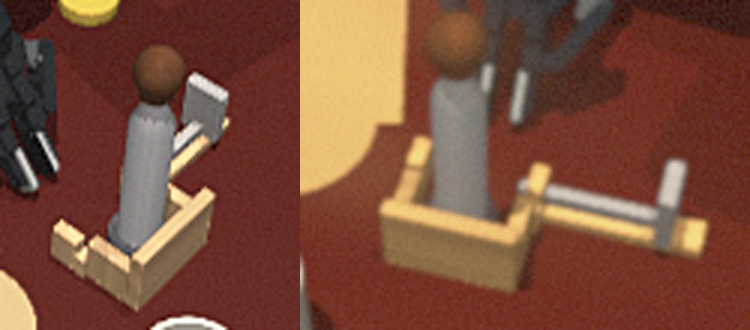

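```bash
cat >> h.py <<'E'
def Rgate(lean=np.radians(15)):
    hd=DOCK[2]-np.pi/2; f=np.array([np.cos(hd),np.sin(hd),0]); u=np.array([0,0,1.])
    x=-(f*np.cos(lean)+u*np.sin(lean)); z=f*np.sin(lean)-u*np.cos(lean); return np.c_[x,np.cross(z,x),z]
E
python3 -c "
from h import *
w=cam('wrist'); im=w['pixels'].copy()
def box(x0,x1,y0,y1,z0,z1):
    a=[(x0,y0),(x1,y0),(x1,y1),(x0,y1),(x0,y0)]
    return np.array([(x,y,z0) for x,y in a]+[(x,y,z1) for x,y in a])/1e3
for bx in [(24,36,-45,45,0,60),(-16,24,33,45,0,40),(-16,24,-45,-33,0,40),(-48,-15,36,48,0,34),(-48,-15,-48,-36,0,34),(-54,-18,131-5.3,143-5.3,10,63),(-48,-24,48,158,0,10)]:
    cv2.polylines(im,[np.round(proj(w,D2W(DOCK,box(*bx)),True)).astype(int)],False,(0,255,0),1,cv2.LINE_AA)
for r,z in [(.024,0),(.024,.028)]: cv2.polylines(im,[np.round(proj(w,circ(DOCK,r,z),True)).astype(int)],False,(255,255,0),1)
cv2.imwrite('pics/w11o.png',cv2.resize(im[0:200,50:450],None,fx=2,fy=2))
print(D2W(DOCK,[[-.036,.164,.04]]))
plan([.53,.10,.2],Rgate(),12)"
```

```text
[[0.43028454 0.22178641 0.04      ]]
[0.032, -0.022, -0.075, 0.008, -0.019, -0.042]
[0.029, -0.02, -0.077, 0.008, -0.018, -0.042]
[0.029, -0.018, -0.078, 0.009, -0.019, -0.042]
[0.025, -0.017, -0.079, 0.008, -0.018, -0.043]
[0.024, -0.016, -0.08, 0.008, -0.019, -0.042]
[0.02, -0.014, -0.081, 0.008, -0.019, -0.042]
[0.018, -0.015, -0.081, 0.009, -0.018, -0.042]
[0.014, -0.014, -0.083, 0.008, -0.019, -0.042]
[0.012, -0.015, -0.082, 0.008, -0.018, -0.042]
[0.009, -0.015, -0.083, 0.008, -0.019, -0.042]
[0.006, -0.016, -0.083, 0.009, -0.019, -0.042]
[0.004, -0.019, -0.083, 0.008, -0.018, -0.042]
total turn deg 101.04836935065606 end [0.53   0.0999 0.2001]
```

View pics/w11o.png

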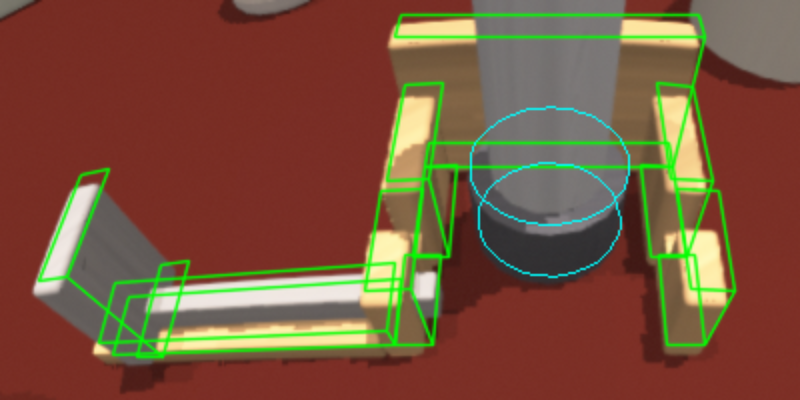

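```bash
python3 -m pendant '[[[0.032,-0.02,-0.08,0,0,0],[0.03,-0.02,-0.08,0.008,-0.019,-0.042],[0.03,-0.018,-0.078,0.008,-0.019,-0.042],[0.026,-0.017,-0.08,0.008,-0.019,-0.042],[0.024,-0.016,-0.08,0.008,-0.019,-0.042],[0.02,-0.015,-0.08,0.008,-0.019,-0.042],[0.018,-0.015,-0.08,0.008,-0.019,-0.042],[0.014,-0.015,-0.08,0.008,-0.019,-0.042],[0.012,-0.015,-0.08,0.008,-0.019,-0.042],[0.009,-0.015,-0.08,0.008,-0.019,-0.042]]]' 1
python3 -c "
from h import *
stat(); dockrel()
plan([.42,.2226,.2],Rgate(),8)"
```

```text
time_s: 13.4
eef_pos: [0.5387, 0.1083, 0.1716]
eef_rot: [0.054, 0.212, 0.974, 0.055]
wrist_force: [-0.2, -0.2, -0.5]
opening: -0.001
t 13.4 p [0.5387 0.1083 0.1716] q [-0.07  0.09  1.84  0.11  1.09 -1.26] F [-0.2 -0.2 -0.5] op -0.001 head 155.1 lean 8.8 ytool [0.407 0.904 0.13 ]
TCP in dock mm [-140.2   46.5] foot est [-130.4   73.3] head err deg 69.9
[0.096, 0.037, -0.021, 0.003, -0.006, -0.014]
[0.093, 0.04, -0.023, 0.002, -0.006, -0.014]
[0.091, 0.045, -0.025, 0.003, -0.006, -0.015]
[0.089, 0.048, -0.028, 0.003, -0.007, -0.014]
[0.085, 0.053, -0.03, 0.003, -0.006, -0.014]
[0.083, 0.055, -0.031, 0.002, -0.006, -0.014]
[0.079, 0.059, -0.034, 0.003, -0.006, -0.014]
[0.077, 0.062, -0.036, 0.003, -0.006, -0.015]
total turn deg 22.645877843092375 end [0.4199 0.2226 0.2   ]
```

```bash
python3 -m pendant '[[[0.096,0.037,-0.021,0.003,-0.006,-0.014],[0.093,0.04,-0.023,0.003,-0.006,-0.014],[0.091,0.045,-0.025,0.003,-0.006,-0.014],[0.089,0.048,-0.028,0.003,-0.006,-0.014],[0.085,0.053,-0.03,0.003,-0.006,-0.014],[0.083,0.055,-0.031,0.003,-0.006,-0.014],[0.079,0.059,-0.034,0.003,-0.006,-0.014],[0.077,0.062,-0.036,0.003,-0.006,-0.014],[0,0,0,0,0,0]]]'
python3 -c "
from h import *
stat(); dockrel(); print(telemetry.get_obs()['q'])
cv2.imwrite('pics/w12.png',cam('wrist')['pixels'])
print(D2W(DOCK,[[-.036,.168,.042]]))
plan(D2W(DOCK,[[-.037,.170,.042]])[0],Rgate(),5)"
```

```text
time_s: 14.52
eef_pos: [0.4118, 0.2307, 0.2021]
eef_rot: [0.131, 0.033, 0.991, -0.008]
wrist_force: [0.3, -0.3, -0.0]
opening: 0.0
t 14.53 p [0.4118 0.2307 0.2021] q [ 0.33 -0.18  2.05 -0.13  1.03 -1.12] F [ 0.3 -0.3 -0. ] op 0.0 head 176.2 lean 15.1 ytool [ 0.067  0.998 -0.008]
TCP in dock mm [-28.7 183.2] foot est [-29.2 211.7] head err deg 91.0
[ 0.33347348 -0.17606988  2.04946797 -0.12697997  1.03054983 -1.11843675]
[[0.42629825 0.22211722 0.042     ]]
[0.03, -0.007, 0.158, -0.0, 0.0, 0.001]
[0.03, -0.007, 0.158, -0.0, 0.0, 0.001]
[0.029, -0.007, 0.157, -0.001, 0.0, 0.001]
[0.03, -0.008, 0.158, 0.0, 0.001, 0.001]
[0.03, -0.007, 0.158, -0.0, -0.0, 0.001]
total turn deg 0.9242424284868171 end [0.4241 0.2214 0.042 ]
```

View pics/w12.png

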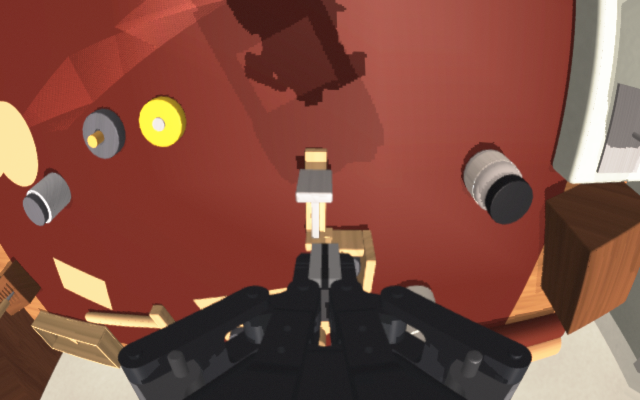

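```bash
python3 -c "
from h import *
w=cam('wrist'); o=telemetry.get_obs()
T=D2W(DOCK,np.array([(-54,143-5.3,63),(-18,143-5.3,63),(-18,131-5.3,63),(-54,131-5.3,63),(-48,158,10),(-24,158,10)])/1e3)
print(T.round(3)); print(proj(w,T,True).round(0)); print('tcp px',proj(w,[o['eef_pos']],True), 'tcp at z.06',proj(w,[np.r_[o['eef_pos'][:2],.06]],True))
im=w['pixels'][140:260,260:380]; cv2.imwrite('pics/w12z.png',cv2.resize(im,None,fx=5,fy=5,interpolation=cv2.INTER_CUBIC))"
```

```text
[[0.455 0.202 0.063]
 [0.458 0.238 0.063]
 [0.47  0.237 0.063]
 [0.467 0.201 0.063]
 [0.435 0.209 0.01 ]
 [0.437 0.233 0.01 ]]
[[300. 193.]
 [337. 194.]
 [336. 204.]
 [300. 204.]
 [309. 152.]
 [331. 153.]]
tcp px [[324.67962014 259.72788452]] tcp at z.06 [[325.70540813 150.56106285]]
```

View pics/w12z.png

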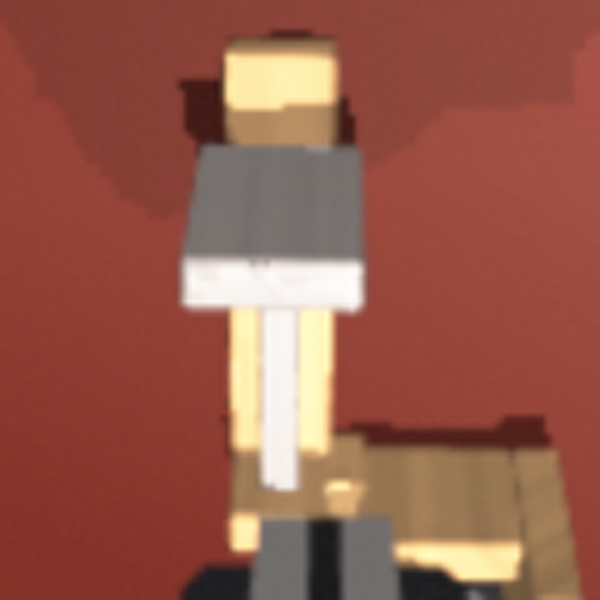

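```bash
python3 -m pendant '[[[0.03,-0.01,0.158,0,0,0.001],[0.03,-0.01,0.158,0,0,0.001],[0.03,-0.01,0.158,0,0,0.001],[0.03,-0.01,0.15,0,0,0.001],[0.03,-0.01,0.13,0,0,0.001],[0,0,0,0,0,0]]]'
python3 -c "
from h import *
stat(); dockrel()
cv2.imwrite('pics/w13.png',cam('wrist')['pixels']);b=cam('side')['pixels'][150:300,240:440];cv2.imwrite('pics/s13.png',cv2.resize(b,None,fx=4,fy=4,interpolation=cv2.INTER_CUBIC))"
```

```text
time_s: 15.38
eef_pos: [0.428, 0.2148, 0.0454]
eef_rot: [0.133, 0.047, 0.99, -0.007]
wrist_force: [0.1, 0.5, 0.2]
opening: -0.001
t 15.38 p [0.428  0.2148 0.0454] q [ 0.28  0.12  2.15 -0.17  0.63 -1.07] F [0.1 0.5 0.2] op -0.001 head 174.6 lean 15.2 ytool [ 0.095  0.996 -0.001]
TCP in dock mm [-43.1 165.7] foot est [-42.8 194.2] head err deg 89.3
```

View pics/w13.png

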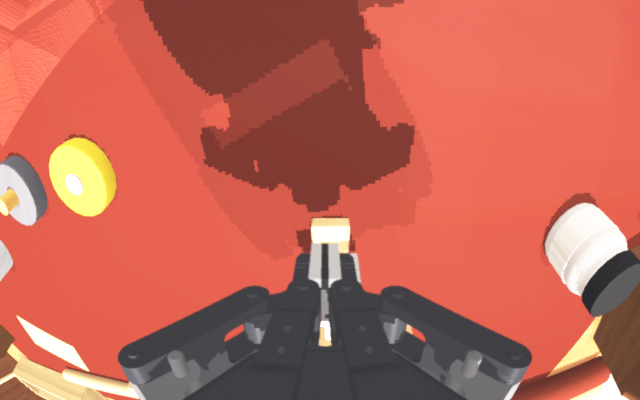

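View pics/s13.png

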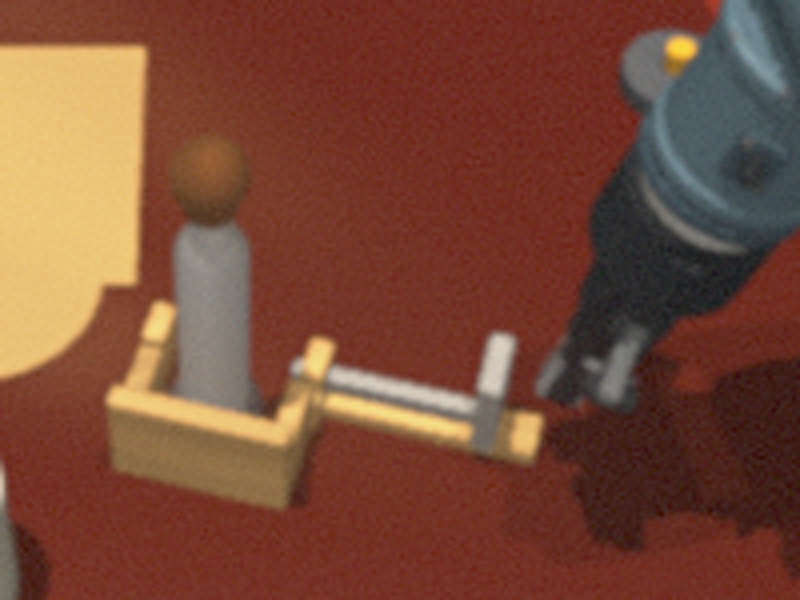

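```bash
python3 -m pendant '[[[-0.03,0.012,0.026,0,0,0],[-0.024,0.008,0.02,0,0,0],[-0.02,0,0.006,0,0,0],[-0.02,0,0.006,0,0,0],[-0.03,0,0.008,0,0,0]]]'
python3 -c "
from h import *
stat(); dockrel()
cv2.imwrite('pics/w14.png',cam('wrist')['pixels'])
b=cam('side')['pixels'][150:300,240:440];cv2.imwrite('pics/s14.png',cv2.resize(b,None,fx=4,fy=4,interpolation=cv2.INTER_CUBIC))"
```

```text
time_s: 16.1
eef_pos: [0.4609, 0.2181, 0.0444]
eef_rot: [0.137, 0.046, 0.99, -0.005]
wrist_force: [-2.0, 0.1, -0.6]
opening: 0.005
t 16.1 p [0.4609 0.2181 0.0444] q [ 0.27  0.18  2.08 -0.16  0.63 -1.09] F [-2.   0.1 -0.6] op 0.005 head 174.6 lean 15.7 ytool [0.093 0.996 0.002]
TCP in dock mm [-37.1 133.2] foot est [-36.8 161.7] head err deg 89.3
```

View pics/w14.png

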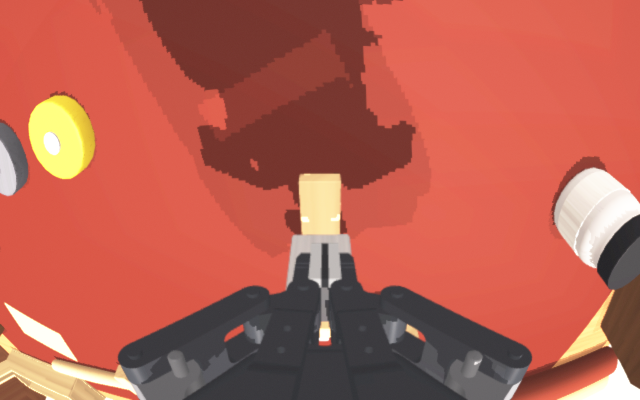

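View pics/s14.png

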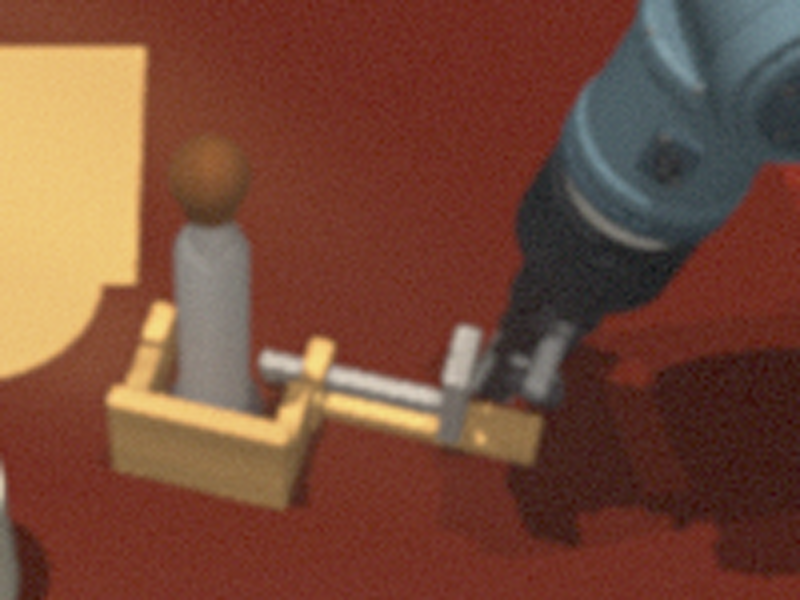

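```bash
python3 -m pendant '[[[-0.04,0,0.014,0,-0.001,0],[-0.04,0,0.012,0,0,0],[-0.04,0,0.011,0,0,0],[-0.04,0,0.011,0,0,0]]]'
python3 -c "
from h import *
stat(); dockrel()"
```

```text
time_s: 16.7
eef_pos: [0.4968, 0.215, 0.0442]
eef_rot: [0.139, 0.047, 0.989, -0.005]
wrist_force: [-1.9, 1.0, -0.9]
opening: 0.002
t 16.7 p [0.4968 0.215  0.0442] q [ 0.24  0.24  2.01 -0.15  0.64 -1.13] F [-1.9  1.  -0.9] op 0.002 head 174.6 lean 16.0 ytool [0.093 0.996 0.003]
TCP in dock mm [-37.3  97.1] foot est [-36.9 125.6] head err deg 89.3
```

```bash
python3 -m pendant '[[[-0.03,0,0.009,0,0,0],[-0.025,0,0.008,0,0,0],[-0.015,0,0.004,0,0,0]]]'
python3 -c "
from h import *
stat(); dockrel()"
python3 -m pendant '[[[-0.015,0,0.004,0,0,0]]]'
python3 -c "
from h import *
stat(); dockrel()
b=cam('side')['pixels'][150:300,240:440];cv2.imwrite('pics/s15.png',cv2.resize(b,None,fx=4,fy=4,interpolation=cv2.INTER_CUBIC))"
```

```text
time_s: 17.08
eef_pos: [0.5131, 0.2135, 0.0441]
eef_rot: [0.139, 0.047, 0.989, -0.005]
wrist_force: [-1.7, 1.1, -0.3]
opening: 0.003
t 17.07 p [0.5131 0.2135 0.0441] q [ 0.23  0.26  1.98 -0.14  0.64 -1.14] F [-1.7  1.1 -0.3] op 0.003 head 174.6 lean 16.0 ytool [0.094 0.996 0.003]
TCP in dock mm [-37.4  80.8] foot est [-37.  109.3] head err deg 89.3
time_s: 17.2
eef_pos: [0.5159, 0.2133, 0.044]
eef_rot: [0.139, 0.047, 0.989, -0.005]
wrist_force: [-12.1, 3.3, 6.3]
opening: -0.003
t 17.2 p [0.5159 0.2133 0.044 ] q [ 0.23  0.27  1.97 -0.14  0.64 -1.15] F [-12.1   3.3   6.3] op -0.003 head 174.6 lean 15.9 ytool [0.094 0.996 0.003]
TCP in dock mm [-37.4  78. ] foot est [-37.1 106.5] head err deg 89.3
```

View pics/s15.png

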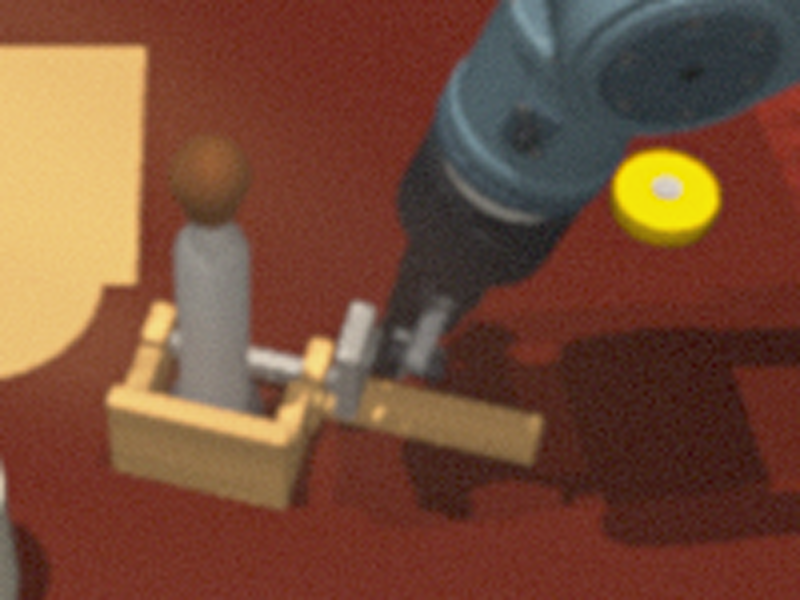

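```bash
python3 -m pendant '[[[-0.02,0,0.005,0,0,0]]]'
python3 -c "
from h import *
stat(); dockrel()"
python3 -m pendant '[[[0.03,0,-0.008,0,0,0],[0.06,0,-0.015,0,0,0],[0.08,0,-0.03,0,0,0],[0.08,0,-0.1,0,0,0],[0.06,0,-0.15,0,0,0],[0.04,0,-0.2,0,0,0],[0.04,0,-0.2,0,0,0],[0,0,0,0,0,0]]]'
python3 -c "
from h import *
stat(); dockrel()
cv2.imwrite('pics/w16.png',cam('wrist')['pixels']); cv2.imwrite('pics/sc16.png',cam('scene')['pixels'])
b=cam('side')['pixels'];cv2.imwrite('pics/sd16.png',b);cv2.imwrite('pics/s16.png',cv2.resize(b[170:290,250:390],None,fx=5,fy=5,interpolation=cv2.INTER_CUBIC))"
```

```text
time_s: 17.38
eef_pos: [0.5161, 0.2129, 0.0427]
eef_rot: [0.134, 0.047, 0.99, -0.006]
wrist_force: [-22.5, 4.2, 14.5]
opening: -0.001
t 17.38 p [0.5161 0.2129 0.0427] q [ 0.23  0.27  1.96 -0.14  0.65 -1.15] F [-22.5   4.2  14.5] op -0.001 head 174.6 lean 15.5 ytool [0.094 0.996 0.002]
TCP in dock mm [-37.7  77.7] foot est [-37.4 106.2] head err deg 89.3
time_s: 18.38
eef_pos: [0.3958, 0.2233, 0.1602]
eef_rot: [0.135, 0.046, 0.99, -0.006]
wrist_force: [0.1, 0.1, -0.2]
opening: -0.003
t 18.38 p [0.3958 0.2233 0.1602] q [ 0.33 -0.17  2.14 -0.14  0.93 -1.08] F [ 0.1  0.1 -0.2] op -0.003 head 174.6 lean 15.6 ytool [0.093 0.996 0.002]
TCP in dock mm [-37.3 198.4] foot est [-37.  226.9] head err deg 89.4
```

View pics/s16.png

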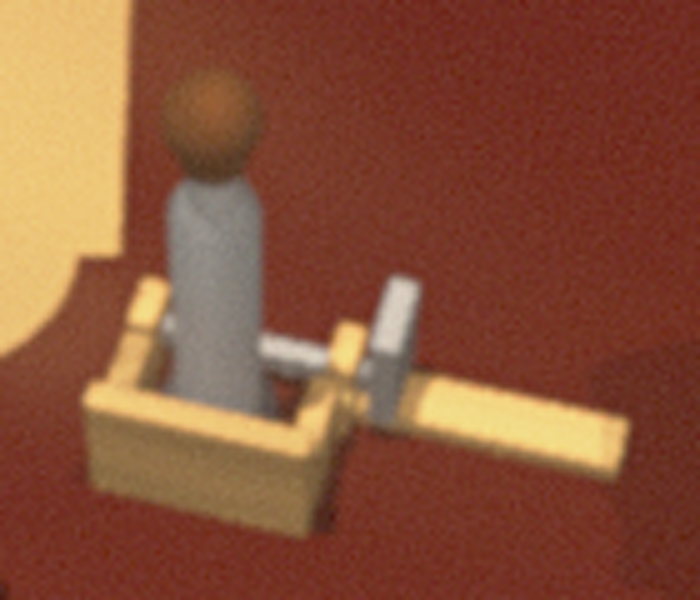

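View pics/w16.png

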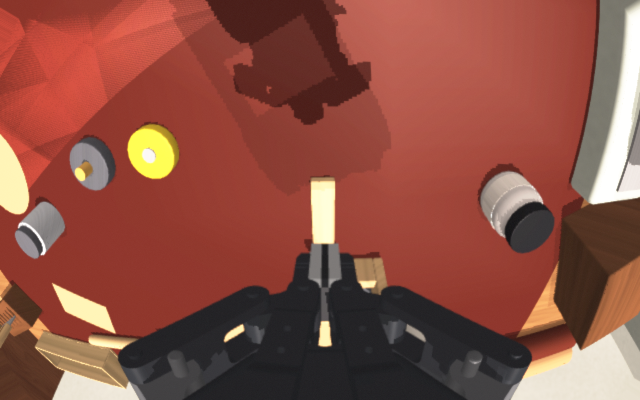

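View pics/sc16.png

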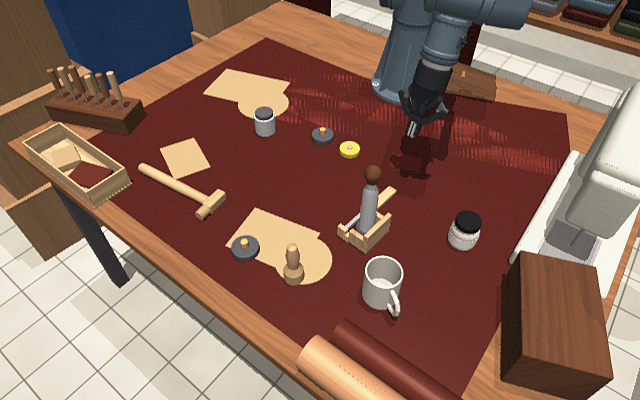

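Run:
```python
from h import *
C=cal(); im=cv2.imread('pics/sc16.png'); a=cv2.imread('pics/scene0.png')
df=cv2.absdiff(im,a).max(2)
for n,(x,y) in dict(tin=(265,122),wa=(322,135),tape=(349,149),wb=(245,246),burn=(293,265),mallet=(205,200),mug=(382,285),jar=(465,230)).items():
    print(n,df[y-15:y+15,x-15:x+15].mean().round(1),end=' ')
o=(325,155);k=5
z=cv2.resize(im[155:260,325:420],None,fx=k,fy=k,interpolation=cv2.INTER_CUBIC); z0=z.copy()
def L(X,c): cv2.polylines(z,[np.round((proj(C['scene'],X)-np.array(o)+.5)*k-.5).astype(int)],False,c,1,cv2.LINE_AA)
y=137-76
L(D2W(DOCK,np.array([(-54,y+6,63),(-54,y-6,63),(-18,y-6,63),(-18,y+6,63),(-54,y+6,63)])/1e3),(0,255,0))
for r,h in [(.024,0),(.024,.028),(.017,.15)]: L(circ(DOCK,r,h),(255,255,0))
L(circ(DOCK,.018,.2),(255,255,0))
cv2.imwrite('pics/z16.png',np.hstack([z0,z])[:, :800] if False else cv2.resize(np.hstack([z0,z]),(800,442)))
```

```text
tin 3.6 wa 13.6 tape 8.5 wb 3.4 burn 3.0 mallet 3.5 mug 2.8 jar 4.3
```

View pics/z16.png

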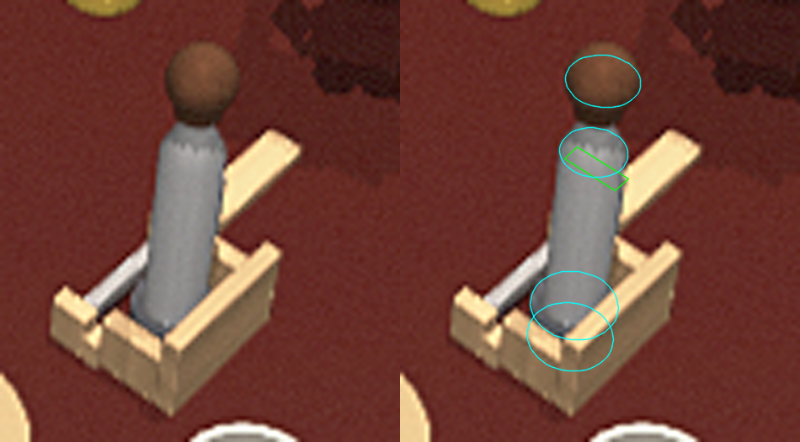

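Run:
```python
import cv2,numpy as np
for A,B,pts in [('scene0','sc16',dict(tin=(265,122),wa=(322,135),tape=(349,149),wb=(245,246),burn=(293,265),mallet=(205,200),mug=(382,285),jar=(465,230))),('side0','sd16',dict(wa=(409,168),tape=(406,199)))]:
    a=cv2.imread(f'pics/{A}.png');b=cv2.imread(f'pics/{B}.png')
    for n,(x,y) in pts.items():
        t=a[y-13:y+13,x-13:x+13]; s=b[y-21:y+21,x-21:x+21]
        r=cv2.matchTemplate(s,t,cv2.TM_CCOEFF_NORMED); _,m,_,l=cv2.minMaxLoc(r); print(A,n,(l[0]-8,l[1]-8),round(m,2))
```

```text
scene0 tin (0, 0) 1.0
scene0 wa (0, 0) 0.98
scene0 tape (0, 0) 1.0
scene0 wb (0, 0) 1.0
scene0 burn (0, 0) 1.0
scene0 mallet (0, 0) 1.0
scene0 mug (0, 0) 1.0
scene0 jar (0, 0) 1.0
side0 wa (0, 0) 0.88
side0 tape (-2, -1) 0.6
```

```bash
python3 -c "
from h import *
stat(); print(ctrl.hand_in())"
```

```text
t 18.52 p [0.3949 0.2222 0.1566] q [ 0.33 -0.16  2.14 -0.14  0.93 -1.08] F [ 0.8 -0.2 -1. ] op 0.004 head 174.6 lean 15.2 ytool [ 0.095  0.996 -0.001]
the job is handed in; nothing more can be done
None
```

The bottle is in the stall against the back wall, the bar is pushed shut across the mouth, and I handed the job in at 18.5 s. `hand_in()` gives no verdict, so whether it passed is not confirmed.

- **Bottle:** I pushed it upright by its foot with two partly open fingers, leaning back about 37° and touching about 15 mm above the table. I did not check the pictures for what the bottle did on first contact, when the fingers met the foot a little high (about 21 mm up). I backed off, lowered the hand and pushed again.
- **Back wall:** At the end the foot stopped moving and the push force rose to about 27 N. After I backed off, the bottle stood upright within about 2 mm of home in the scene camera.
- **Bar:** I pushed the tab with closed fingers until it stopped. The hand moved only 0.3 mm more while the push force rose from 12 to 23 N, about where the bar should be fully shut. The side view shows the bar across the mouth into the far post. In the scene view the tab itself is hidden behind the bottle.
- **Other things on the table:** In the scene camera all eight matched their starting places with no shift.
- **Checks that disagreed:**
    - In the side camera the tape case matched poorly (score 0.6, 2 px shift). I put this down to the arm or its shadow in that view, but did not check further.
    - The wrist camera placed the stall about 2 to 4 mm from my first fit. I corrected for that by eye when placing the fingers.
- **Last reading:** The hand was clear of everything, 157 mm up, with about 1 N at the wrist.

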